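Clear the hand-over mark and present a chestpiece

ROBOT

A 6-joint arm with a two-finger parallel gripper is mounted at the origin on the work surface. World frame = base frame: x ahead of the robot, y to its left, z up, the work surface at z = 0. Lengths are in mm, angles in rad, forces in N, time in s.
With the tool pointing down it reaches from about 300 to 775 mm from the base axis. Payload 14.6 kg.
Tool frame: the origin (TCP) lies between the finger pads; the fingertips stand manip.tip_reach ahead of it and the grasp point (between the pads) lies 5 mm behind it (manip.tip_reach is the distance from the TCP to the fingertips, in mm); z points along the fingers, y is the line along which they close (so a half turn about z gives the same grasp; the last joint's range is limited). The gripper opens to 94 mm and grips with 3 to 60 N. Pads are 16 mm wide; open, the fingers measure 119 mm over their backs; the gripper's body (75 mm by 177 mm) begins 78 mm behind the grasp point.
Start: joints at [-1.203, 0.3, 1.521, -0, 1.321, -0.067], TCP at [231.668, -498.818, 219.446] pointing down, gripper open.
Joint ranges: [-3.03, 3.03], [-0.79, 2.21], [0.23, 2.52], [-1.04, 4.18], [0, 3.07], [-2.55, 2.55]. Speed limits (rad/s): [2.22, 2.22, 2.57, 3.14, 3.14, 3.14].

INTERFACE

Orientations are given as [roll, pitch, yaw] about the fixed x, y, z axes, in that order (R = Rz(yaw) Ry(pitch) Rx(roll)).
In Python, from cell import manip gives the robot as it stands. The module is installed in compiled form; this text tells all that it offers.
- The arm moves only by the shell command python3 -m creep 'ROWS' [FORCE]. ROWS is JSON, a list of rows, each a list of 3 entries, a list of its own where there are three numbers: the opening, from -1 (shut) to 1 (fully open), then the shift along the tool's x, y, z in cm, then the turn about the tool's z in units of 5 degrees (1.0 is 5 degrees). In form: [[grip, [tx, ty, tz], roll], ...]. A call has 1 to 12 rows; each row is the pose to reach, as a shift and turn from the pose commanded when the call began, along the tool's axes at that moment; what a row does not reach only later rows make up. A row lasts 1/10 s, in which the tool goes at most 50 mm and 8.59 degrees, less where a joint would pass 70% of its speed; a pose out of reach is approached as far as the arm can. A call with a gripper value outside its range is refused whole. The fingers move at their own pace and stop on an object; FORCE is the grip in N (left out, the last holds). Time passes only in rows, so rows that repeat a pose let the fingers close. It gives the time, the measured TCP pose, the force, the opening and the grip force at its end, in the units of the state.
- manip.read_state(): the state, without advancing time (a new reading comes with each control period).
- manip.camera(name): name is "scene" or "top"; returns the picture (480x640x3 uint8, red, green, blue); there is no depth.
- manip.camera_params(name): a dict with "fovy" (degrees; the focal length in pixels is half the picture's height over the tangent of half this angle, whatever the lens; pixels are square), "cx", "cy" (the principal point, pixels), "origin" and "attitude" of the camera in the world. Camera axes: x right, y down, z forward; pixel columns grow to the right and rows downward; lengths in mm; the calibration is good to about 2 mm. A picture is of the moment at which its call begins. camera_params takes no time and is no camera call.
- manip.sign_off(): hands the job in; it is judged then, once.
The state is a dict: "clock": time; "joints": joint angles; "qd": joint speeds; "effort": joint torques, N m; "eef_pos": TCP position; "eef_rot": TCP orientation; "wrist_force": force on the tool from outside, world axes, zero at the start; "moment": the same for the moment, N m; "finger_gap": finger opening in mm; "finger_force": force on a finger pad.
Only numpy, scipy, OpenCV 4.12 (cv2) and the standard library are available. Lean on these libraries where they do the work, as an engineer would, in place of code of your own. Each camera call takes 0.05 s, during which the arm holds its last target. There are 200 camera calls.

TASK

A borrower is waiting for a chestpiece: first slide the lidded white ear-tip dish sideways from the blue ring to the green ring, so that it stands wholly inside the green ring, without lifting it off the tray, and let go of it. Then pick up the metal carrier with the chestpiece in it by its wooden grip and hold it level over the middle of the freed blue ring, about 10 cm above the tray, keeping it still there for two seconds; finish while still holding it in the air. Leave everything else on the counter and the tray where it is.

Things in the scene. Friction and masses are not known exactly. Their poses are not given: they have to be found in the camera images.
- tray: Fixed wooden pull-out tray, floor 370 x 640 mm, 12 mm above this origin; rim 22 mm above the counter at the near side and both ends. Along the far side, 205 mm and more from the origin, a steel housing with boxes, up to 150 mm high. Origin: on the counter, near mid-tray; x away from the robot, y along the tray to the left, z up. May be turned a few degrees.
- mark_blue: Painted blue ring on the tray floor with a blue centre dot, 136 mm outside and 124 mm inside diameter, flat: the hand-over mark. Origin: ring centre, on the tray floor. The dish starts on it.
- mark_green: Painted green ring on the tray floor with a green centre dot, same size, flat: where the dish must go. Origin: ring centre, on the tray floor. The two rings lie side by side along the tray's y, centres 140 to 220 mm apart, either may be the left one; nothing stands between them.
- dish: White ceramic ear-tip dish, lid fixed on, 100 mm diameter, one rigid piece of about 0.5 kg. Lid top 35 mm above its base; on it an upright dark wooden round knob, 26 mm diameter, from 35 to 72 mm above the base. Origin: centre of the underside, z up through the knob. It slides on the tray when pulled or pushed sideways.
- carrier: Nickel-plated carrier, loose, 0.28 kg: open pan 140 (x) x 100 (y) x 18 mm, walls and floor 4 mm, green liner. Arched handle along its x; its wooden grip is a straight bar 84 mm long (x), 18 wide (y), 22 high, centre 94 mm above the underside, over the pan's middle; about 55 mm free below it. Origin: centre of the underside, z up.
- chestpiece: Nickel stethoscope chestpiece lying loose in the carrier's pan near its middle, 46 mm diameter, 24 mm high, with a brass stem reaching 34 mm from its axis; about 0.09 kg. Origin: centre of its underside; z up. It must stay in the pan.
- paperweight: Cast-iron paperweight on the tray, 72 mm diameter, 42 mm high. Origin: centre of the underside. Bystander.
- pill_bottle: Green glass pill bottle with black cap on the tray, 48 mm diameter, 85 mm high. Origin: centre of the underside. Bystander.
- reflex_hammer: Reflex hammer lying on the counter left of the tray, 200 mm long, orange head. Origin: middle of its underside. Bystander.
- pen_cup: Blue cup of pens on the counter right of the tray, 72 mm diameter, 140 mm high with pens. Origin: centre of the underside. Bystander.
- rubber_stamp: Rubber stamp with black handle on the counter right of the tray, 60 x 30 x 64 mm. Origin: centre of the underside. Bystander.

How it is judged:
By the outcome, as a careful person would: the job done as asked, in the order asked, and still so for the second after the job is handed in, while the arm keeps its last pose, push and grip.
It also fails if it takes over 64 s, if anything falls off the work surface, if the arm or the gripper's body presses on something with over 40 N, if the wrist force passes 120 N, or if a joint passes its speed limit or range.

## Working session

There is one attempt and no reset: what is moved stays moved. The work goes in short steps, Python scripts to look and compute and a shell command to move; the robot and the scene stay as the last step left them, time stands still between calls to the robot, and variables do not carry over. Pictures are saved under pics/ and viewed, at most 10 in all, crops included, and the job is handed in when it is done.

```bash
mkdir -p pics; python3 - <<'E'
from cell import manip
import cv2
for n in ("scene","top"):
    cv2.imwrite(f"pics/{n}0.png",manip.camera(n)[:,:,::-1]); print(n,manip.camera_params(n))
s=manip.read_state(); print(manip.tip_reach,s)
E
```

```text
scene {'fovy': 55.87749714098875, 'cx': 321.1609460997388, 'cy': 239.66005904832295, 'origin': array([1139.60474659,  464.55311324, 1075.2423582 ]), 'attitude': array([-2.47696467,  0.00480283,  2.21821236])}
top {'fovy': 51.340625570298485, 'cx': 319.240026035832, 'cy': 237.19229394124446, 'origin': array([ 421.86869111,  -17.22364657, 1327.18689885]), 'attitude': array([-3.06291988,  0.02188103, -1.56862739])}
14.0 {'clock': 0.1, 'joints': array([-1.20259865e+00,  3.00419691e-01,  1.52152219e+00, -3.06756112e-05,
        1.32066896e+00, -6.65816739e-02]), 'qd': array([ 2.27811786e-04, -2.13549451e-03,  1.23025517e-03, -1.28135306e-05,
        7.84667095e-04, -1.04935047e-03]), 'effort': array([ 1.36764545e-03, -5.32644153e+01, -3.53280079e+01,  7.09976256e-02,
        2.35181919e-02, -6.04618162e-05]), 'eef_pos': array([ 231.58748025, -498.62838383,  218.93942512]), 'eef_rot': array([-3.14057475e+00, -3.80949815e-05,  4.34786941e-01]), 'wrist_force': array([ 0.76696921, -0.0169796 , -0.46895663]), 'moment': array([ 0.00487817,  0.04829697, -0.01115451]), 'finger_force': 0.0, 'finger_gap': 93.80024800255595}
```

View pics/top0.png

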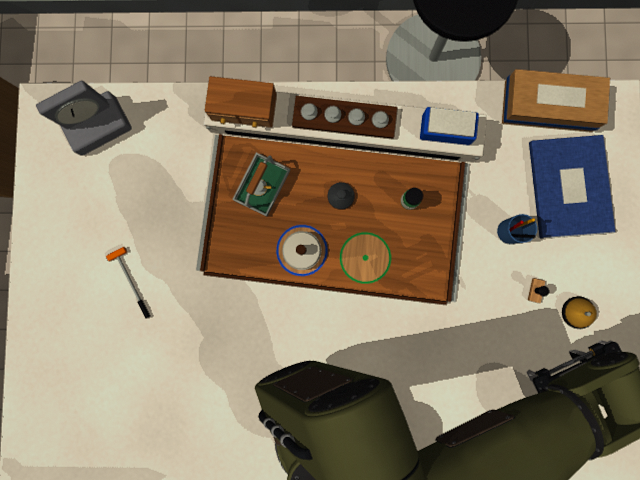

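View pics/scene0.png

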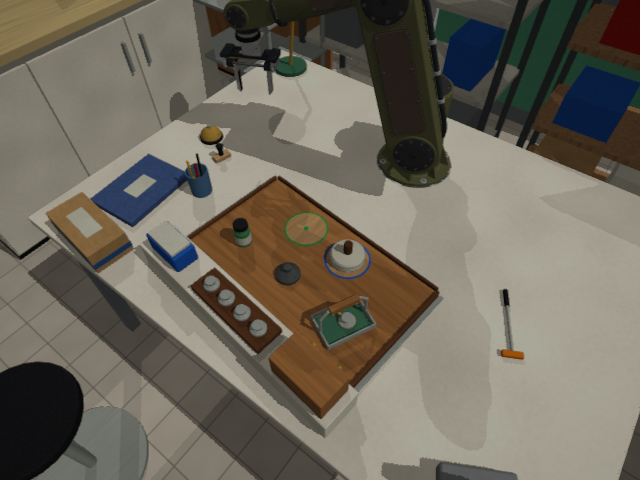

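The top view shows the blue ring and dish at about (302,250), the green dot at (366,258), the carrier at about (262,184), the paperweight at (342,195) and the bottle at (412,198). In the scene view the knob is at (348,246), the grip at about (350,306) and the green dot at (306,228).

```bash
cat >h.py <<'E'
import numpy as np, cv2
from scipy.spatial.transform import Rotation as R
from cell import manip
def cam(n):
    p=manip.camera_params(n); f=240/np.tan(np.radians(p['fovy']/2))
    return f,p['cx'],p['cy'],np.array(p['origin']),R.from_euler('xyz',p['attitude']).as_matrix()
def w(n,uv,z):
    f,cx,cy,o,M=cam(n); d=M@np.array([(uv[0]-cx)/f,(uv[1]-cy)/f,1]); return o+d*(z-o[2])/d[2]
def px(n,P):
    f,cx,cy,o,M=cam(n); c=M.T@(np.array(P)-o); return np.array([f*c[0]/c[2]+cx,f*c[1]/c[2]+cy])
def ring(n,im,col,box):
    x0,y0,x1,y1=box; c=im[y0:y1,x0:x1].astype(int); r,g,b=c[...,0],c[...,1],c[...,2]
    m=(b>r+40)&(b>g+30) if col=='b' else (g>r+40)&(g>b+30)
    v,u=np.nonzero(m); P=np.array([w(n,(a+x0,d+y0),12)[:2] for a,d in zip(u,v)])
    c0=np.median(P,0)
    for _ in range(5):   # circle fit, dot rejected
        k=abs(np.linalg.norm(P-c0,axis=1)-65)<15; Q=P[k]
        s=np.linalg.lstsq(np.c_[2*Q,np.ones(len(Q))],(Q**2).sum(1),rcond=None)[0]; c0=s[:2]
    return c0,np.sqrt(s[2]+c0@c0),len(Q)
E
python3 - <<'E'
from h import *
t=cv2.imread('pics/top0.png')[:,:,::-1]; s=cv2.imread('pics/scene0.png')[:,:,::-1]
print('blue',ring('top',t,'b',(270,220,335,280)),ring('scene',s,'b',(315,230,380,285)))
print('green',ring('top',t,'g',(335,228,395,288)),ring('scene',s,'g',(278,208,335,250)))
a=cv2.resize(t[140:290,222:402],None,fx=4,fy=4,interpolation=2)[:600,:720]
b=cv2.resize(s[200:350,270:390],None,fx=4,fy=4,interpolation=2)
cv2.imwrite('pics/a.png',a[:,:,::-1]); cv2.imwrite('pics/b.png',b[:,:,::-1])
E
```

```text
blue (array([491.74622733,  58.60635164]), np.float64(64.92012868852136), 293) (array([489.40346162,  59.80716266]), np.float64(65.02651671733246), 135)
green (array([ 472.57974266, -108.51672695]), np.float64(64.84926704441453), 272) (array([ 470.43505022, -107.04924854]), np.float64(64.98878472751908), 107)
```

View pics/a.png

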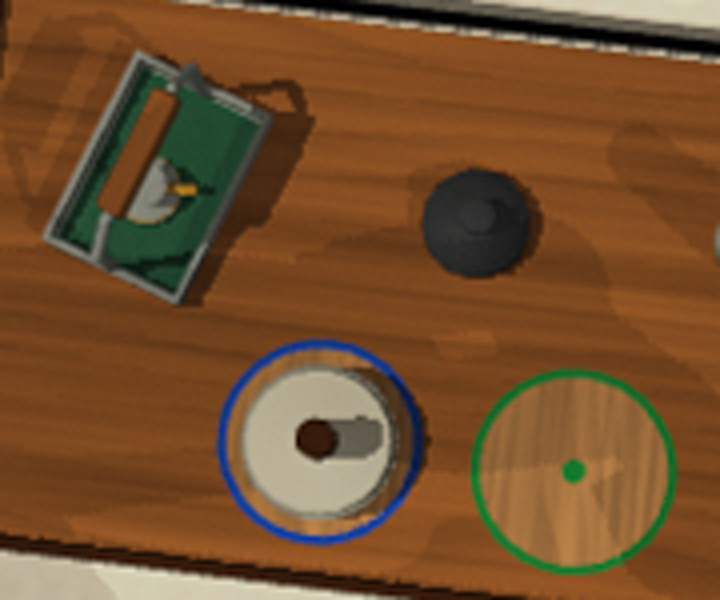

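View pics/b.png

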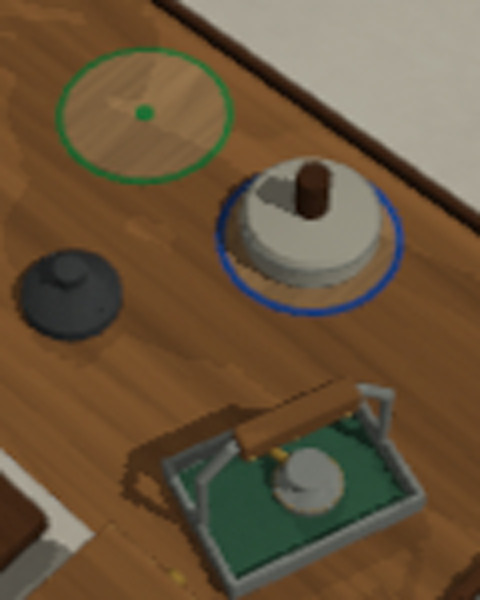

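Crop a shows the knob top at (316,438), the pan corners at (140,52), (271,118), (178,303) and (45,237), and the grip centred at about (138,153). Crop b shows the knob top at (313,168) and the pan corners at (165,462), (425,495) and (236,592).

```bash
python3 - <<'E'
from h import *
np.set_printoptions(precision=1,suppress=True)
T=lambda x,y:(222+x/4-.4,140+y/4-.4); S=lambda x,y:(270+x/4-.4,200+y/4-.4)
print('knob',w('top',T(316,438),84),w('scene',S(313,168),84))
C=[w('top',T(*c),30)[:2] for c in((140,52),(271,118),(178,303),(45,237))]
for i in range(4): d=C[i]-C[i-1]; print(C[i],np.linalg.norm(d),np.degrees(np.arctan2(d[1],d[0])))
print('pan',np.mean(C,0))
D=[w('scene',S(*c),30)[:2] for c in((165,462),(236,592),(425,495))]; print('scene pan',np.array(D),(D[0]+D[2])/2)
G=[w('top',T(*c),117)[:2] for c in((168,93),(109,214))]; d=G[0]-G[1]; print('grip',G,np.mean(G,0),np.linalg.norm(d),np.degrees(np.arctan2(d[1],d[0])))
G=[w('scene',S(*c),117)[:2] for c in((238,432),(350,381))]; d=G[0]-G[1]; print('gripS',G,np.mean(G,0),np.linalg.norm(d),np.degrees(np.arctan2(d[1],d[0])))
print('pw',w('top',T(477,222),30),'bottle',w('top',(413,195),97))
print('tray edge',w('top',(205,271),22),w('top',(449,302),22))
E
```

```text
knob [490.   56.7  84. ] [484.   55.6  84. ]
[748.8 177.9] 137.90580221407697 -26.35346023000073
[704.3  90.7] 97.92130236187894 -117.06111884474942
[581.5 150.9] 136.755504316542 153.88185729846558
[625.2 239.1] 98.47551298173921 63.61282791397267
pan [664.9 164.6]
scene pan [[703.8  95.2]
 [748.7 185.7]
 [622.5 242.9]] [663.2 169. ]
grip [array([701.1, 147.1]), array([625.8, 182.6])] [663.5 164.9] 83.26648246889295 -25.23884690383519
gripS [array([697.7, 148.6]), array([627.8, 182.4])] [662.8 165.5] 77.63338933540652 -25.791437380297094
pw [634.8 -45.   30. ] bottle [ 623.8 -222.3   97. ]
tray edge [435.7 310.9  22. ] [ 357.1 -323.8   22. ]
```

```bash
cat >d.py <<'E'
import sys; from h import *
np.set_printoptions(precision=3,suppress=True)
x,y,z,yaw=map(float,sys.argv[1:]); s=manip.read_state()
M=R.from_euler('xyz',s['eef_rot'])
dy=(np.radians(yaw)-s['eef_rot'][2]+np.pi)%(2*np.pi)-np.pi
print('t',s['clock'],'pos',s['eef_pos'],'rpy',np.degrees(s['eef_rot']),'j6',s['joints'][5],'gap',s['finger_gap'],'F',s['wrist_force'])
print('shift cm',M.inv().apply(np.array([x,y,z])-s['eef_pos'])/10,'roll',-np.degrees(dy)/5)
E
python3 d.py 487.5 56.5 219 -5.6
python3 -m creep '[[1,[46.6,-39.6,0],6.1],[1,[46.6,-39.6,0],6.1],[1,[46.6,-39.6,0],6.1],[1,[46.6,-39.6,0],6.1],[1,[46.6,-39.6,0],6.1],[1,[46.6,-39.6,0],6.1],[1,[46.6,-39.6,0],6.1],[1,[46.6,-39.6,0],6.1],[1,[46.6,-39.6,0],6.1],[1,[46.6,-39.6,0],6.1],[1,[46.6,-39.6,0],6.1],[1,[46.6,-39.6,0],6.1]]'
python3 d.py 487.5 56.5 150 -5.6
```

```text
t 0.1 pos [ 231.587 -498.628  218.939] rpy [-179.942   -0.002   24.911] j6 -0.06658167387359622 gap 93.80024800255595 F [ 0.767 -0.017 -0.469]
shift cm [ 46.593 -39.568   0.036] roll 6.10229134197744
clock: 1.3
eef_pos: [480.8, 43.4, 219.4]
eef_rot: [3.142, 0.0, -0.097]
wrist_force: [0.9, 0.8, -0.3]
finger_gap: 94.0
finger_force: 0.0
t 1.3 pos [480.769  43.429 219.399] rpy [179.999   0.002  -5.577] j6 1.682340410072801 gap 94.00532150776809 F [ 0.921  0.794 -0.296]
shift cm [ 0.543 -1.367  6.94 ] roll 0.004659916007656322
```

```bash

python3 -m creep '[[1,[0.5,-1.4,0],0],[1,[0.5,-1.4,4],0],[1,[0.5,-1.4,8],0],[1,[0.5,-1.4,11],0],[1,[0.5,-1.4,13],0],[1,[0.5,-1.4,13],0],[1,[0.5,-1.4,13],0]]'
python3 d.py 487.5 56.5 67 -5.6; python3 - <<'E'
from h import *
a=manip.camera('scene')[150:300,270:420]; b=manip.camera('top')[190:290,250:400]
cv2.imwrite('pics/c.png',np.hstack([cv2.resize(a,(500,500),interpolation=2),cv2.copyMakeBorder(cv2.resize(b,(300,200),interpolation=2),0,300,0,0,0)])[:,:,::-1])
E
```

```text
clock: 2.0
eef_pos: [486.9, 54.3, 90.0]
eef_rot: [3.142, 0.0, -0.098]
wrist_force: [0.1, -0.8, 0.3]
finger_gap: 94.1
finger_force: 0.0
t 2.0 pos [486.896  54.339  89.991] rpy [179.997   0.007  -5.606] j6 1.7050437451603828 gap 94.12524492204169 F [ 0.065 -0.846  0.283]
shift cm [ 0.039 -0.221  2.299] roll -0.0012357084051303534
```

View pics/c.png

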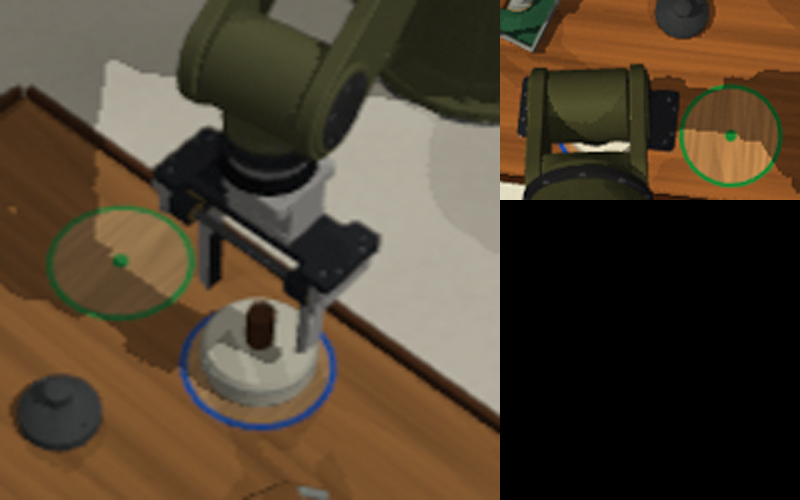

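The knob stands between the open fingers, seen at (260,325) in the crop. I'll descend and grip it gently.

```bash

python3 -m creep '[[1,[0,-0.2,1.2],0],[1,[0,-0.2,2.3],0],[1,[0,-0.2,2.3],0],[-0.6,[0,-0.2,2.3],0],[-0.6,[0,-0.2,2.3],0],[-0.6,[0,-0.2,2.3],0],[-0.6,[0,-0.2,2.3],0],[-0.6,[0,-0.2,2.3],0],[-0.6,[0,-0.2,2.3],0],[-0.6,[0,-0.2,2.3],0]]' 8
python3 d.py 471.5 -107.8 67 -5.6
```

```text
clock: 3.1
eef_pos: [487.0, 56.7, 66.5]
eef_rot: [-3.142, -0.0, -0.098]
wrist_force: [-0.8, 0.1, 0.0]
finger_gap: 41.4
finger_force: 0.0
t 3.1 pos [486.981  56.675  66.49 ] rpy [-179.999   -0.005   -5.588] j6 1.7094643074432536 gap 41.416343097211474 F [-0.816  0.134  0.016]
shift cm [ 0.061 16.52  -0.051] roll 0.002313881101960198
```

```bash

python3 -m creep '[[-0.6,[0,0,0],0],[-0.6,[0,0,0],0],[-0.6,[0,0,0],0],[-0.6,[0,0,0],0],[-0.6,[0,0,0],0],[-0.6,[0,0,0],0],[-0.6,[0,0,0],0]]' 8
python3 d.py 471.5 -107.8 66.5 -5.6
```

```text
clock: 3.8
eef_pos: [487.0, 56.8, 66.5]
eef_rot: [-3.141, -0.0, -0.097]
wrist_force: [0.5, 3.5, 0.9]
finger_gap: 25.8
finger_force: 8.0
t 3.8 pos [486.993  56.79   66.483] rpy [-179.991   -0.005   -5.586] j6 1.7094692255099335 gap 25.846339113571812 F [0.487 3.473 0.944]
shift cm [ 0.06  16.532 -0.004] roll 0.002844364839752011
```

```bash

python3 -m creep '[[-0.6,[0,0.5,0],0],[-0.6,[0,1.2,0],0],[-0.6,[0,2.1,0],0],[-0.6,[0,3.0,0],0],[-0.6,[0,3.9,0],0],[-0.6,[0,4.8,0],0],[-0.6,[0,5.7,0],0],[-0.6,[0,6.6,0],0],[-0.6,[0,7.3,0],0],[-0.6,[0,7.8,0],0],[-0.6,[0,8.0,0],0],[-0.6,[0,8.0,0],0]]'
python3 d.py 471.5 -107.8 66.5 -5.6
```

```text
clock: 5.0
eef_pos: [479.2, -23.5, 66.5]
eef_rot: [3.141, -0.0, -0.098]
wrist_force: [-0.2, -3.2, 1.9]
finger_gap: 26.0
finger_force: 8.0
t 5.0 pos [479.167 -23.459  66.476] rpy [179.957  -0.003  -5.59 ] j6 1.544034216496476 gap 25.95653810205117 F [-0.239 -3.169  1.929]
shift cm [0.059 8.469 0.004] roll 0.001989969489896698
```

```bash

python3 -m creep '[[-0.6,[0,0.5,0],0],[-0.6,[0,1.2,0],0],[-0.6,[0.1,2.1,0],0],[-0.6,[0.1,3.0,0],0],[-0.6,[0.1,3.9,0],0],[-0.6,[0.1,4.8,0],0],[-0.6,[0.1,5.7,0],0],[-0.6,[0.1,6.6,0],0],[-0.6,[0.1,7.5,0],0],[-0.6,[0.1,8.1,0],0],[-0.6,[0.1,8.5,0],0],[-0.6,[0.1,8.5,0],0]]'
python3 d.py 471.5 -107.8 66.5 -5.6
python3 -m creep '[[-0.6,[0,0,0],0],[0,[0,0,0],0],[0,[0,0,0],0],[0.4,[0,0,0],0],[0.4,[0,0,0],0],[0.4,[0,0,0],0],[0.4,[0,0,0],0]]'
```

```text
clock: 6.2
eef_pos: [471.8, -108.5, 66.5]
eef_rot: [3.141, -0.0, -0.098]
wrist_force: [-1.7, -5.1, 2.7]
finger_gap: 26.1
finger_force: 8.0
t 6.2 pos [ 471.828 -108.475   66.475] rpy [179.944  -0.004  -5.601] j6 1.3680885837064702 gap 26.103899087811307 F [-1.743 -5.123  2.664]
shift cm [-0.039 -0.064 -0.003] roll -0.00028506824982546796
clock: 6.9
eef_pos: [471.9, -107.6, 66.4]
eef_rot: [-3.142, 0.0, -0.097]
wrist_force: [-0.1, -0.7, 0.8]
finger_gap: 65.6
finger_force: 0.0
```

```bash

python3 -m creep '[[0.4,[0,0,-2],0],[0.4,[0,0,-5],0],[0.4,[0,0,-9],0],[0.6,[0,0,-13],0],[0.8,[0,0,-14],0],[0.8,[0,0,-14],0],[0.8,[0,0,-14],0]]'
python3 d.py 663.5 165.5 206 -25.6
```

```text
clock: 7.6
eef_pos: [471.4, -107.5, 205.1]
eef_rot: [-3.141, 0.002, -0.098]
wrist_force: [-0.0, -0.7, 0.1]
finger_gap: 84.7
finger_force: 0.0
t 7.6 pos [ 471.431 -107.484  205.112] rpy [-179.978    0.096   -5.59 ] j6 1.368384852676004 gap 84.73885790789889 F [-0.042 -0.669  0.112]
shift cm [ 16.456 -29.039  -0.105] roll 4.00208605076093
```

```bash

python3 -m creep '[[0.4,[5,-9,0],4],[0.4,[10,-18,0],4],[0.4,[14,-25,0],4],[0.4,[16.4,-29,0],4],[0.4,[16.4,-29,0],4],[0.4,[16.4,-29,0],4],[0.4,[16.4,-29,0],4],[0.4,[16.4,-29,0],4],[0.4,[16.4,-29,0],4],[0.4,[16.4,-29,0],4],[0.4,[16.4,-29,0],4]]'
python3 d.py 663.5 165.5 150 -25.6
python3 - <<'E'
from h import *
a=manip.camera('scene'); t=manip.camera('top'); cv2.imwrite('pics/t2.png',t[:,:,::-1])
c=a[200:350,270:390]; d=t[220:300,320:400]
print('green',ring('top',t,'g',(335,228,395,288)))
cv2.imwrite('pics/e.png',np.hstack([cv2.resize(c,(400,500),interpolation=2),cv2.copyMakeBorder(cv2.resize(d,(400,400),interpolation=2),0,100,0,0,0)])[:,:,::-1])
E
```

```text
clock: 8.7
eef_pos: [663.1, 163.9, 206.4]
eef_rot: [3.141, 0.0, -0.448]
wrist_force: [0.8, -0.3, -0.1]
finger_gap: 66.0
finger_force: 0.0
t 8.7 pos [663.05  163.941 206.405] rpy [179.988   0.011 -25.655] j6 2.207366740546194 gap 66.046894418483 F [ 0.838 -0.299 -0.123]
shift cm [-0.026 -0.161  5.64 ] roll -0.010981364340951216
green (array([ 472.43134486, -108.51222654]), np.float64(64.88495318456611), 281)
```

View pics/e.png

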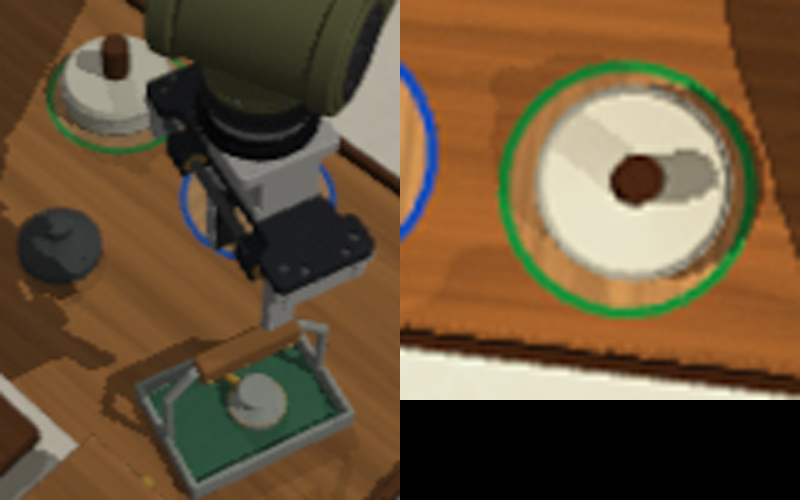

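The dish stands wholly inside the green ring: disc centre about (632,183) and ring centre (630,188) in the crop. The carrier hasn't moved, and the fingers are poised over its grip.

```bash

python3 -m creep '[[0.3,[0,-0.2,2],0],[0.3,[0,-0.2,5],0],[0.3,[0,-0.2,7.5],0],[0.3,[0,-0.2,9],0],[0.3,[0,-0.2,10],0],[0.3,[0,-0.2,10.4],0],[0.3,[0,-0.2,10.4],0],[0.3,[0,-0.2,10.4],0]]' 5
python3 d.py 663.5 165.5 102 -25.6
python3 -m creep '[[-0.9,[0,0,0],0],[-0.9,[0,0,0],0],[-0.9,[0,0,0],0],[-0.9,[0,0,0],0],[-0.9,[0,0,0],0],[-0.9,[0,0,0],0],[-0.9,[0,0,0],0],[-0.9,[0,0,0],0],[-0.9,[0,0,0],0],[-0.9,[0,0,0],0],[-0.9,[0,0,0],0]]' 10
```

```text
clock: 9.6
eef_pos: [664.7, 166.9, 103.6]
eef_rot: [-3.141, -0.001, -0.447]
wrist_force: [-0.6, 0.1, 0.0]
finger_gap: 61.1
finger_force: 0.0
t 9.6 pos [664.668 166.872 103.611] rpy [-179.945   -0.074  -25.59 ] j6 2.209979829075634 gap 61.10104133888946 F [-0.565  0.112  0.001]
shift cm [-0.046  0.174  0.161] roll 0.0019061172042437445
clock: 10.7
eef_pos: [664.1, 166.8, 102.3]
eef_rot: [3.141, 0.0, -0.447]
wrist_force: [-0.2, 0.7, -3.0]
finger_gap: 18.2
finger_force: 10.0
```

Gripped with the gap at 18 mm, the grip's width. Next I raise the force and lift gently.

```bash

python3 -m creep '[[-0.9,[0,0,0],0],[-0.9,[0,0,0],0],[-0.9,[0,0,0],0],[-0.9,[0,0,-0.3],0],[-0.9,[0,0,-0.8],0],[-0.9,[0,0,-1.5],0],[-0.9,[0,0,-2.5],0],[-0.9,[0,0,-3.5],0],[-0.9,[0,0,-4.3],0],[-0.9,[0,0,-4.8],0],[-0.9,[0,0,-5],0],[-0.9,[0,0,-5],0]]' 45
python3 d.py 490.5 59.2 202 -25.6
```

```text
clock: 11.9
eef_pos: [664.2, 166.8, 152.5]
eef_rot: [-3.142, -0.0, -0.447]
wrist_force: [0.3, -0.1, -3.3]
finger_gap: 17.8
finger_force: 45.0
t 11.9 pos [664.197 166.847 152.548] rpy [-179.997   -0.002  -25.587] j6 2.209994418922887 gap 17.826355861635736 F [ 0.348 -0.076 -3.297]
shift cm [-11.017  17.21   -4.947] roll 0.002591204297821613
```

```bash
python3 - <<'E'
from h import *
a=manip.camera('scene')
cv2.imwrite('pics/f.png',cv2.resize(a[180:340,250:420],None,fx=3,fy=3,interpolation=2)[:,:,::-1])
E
```

```text
(no output)
```

View pics/f.png

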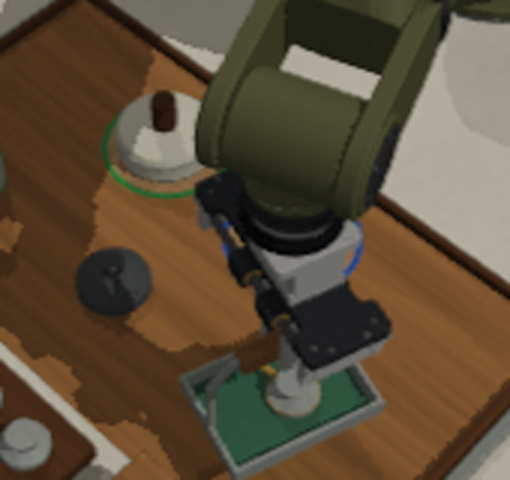

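The carrier is up and level with the chestpiece in the pan, at about (293,390) in the crop. Next I lift the rest and carry it gently to the blue ring.

```bash

python3 -m creep '[[-0.9,[0,0,-0.5],0],[-0.9,[0,0,-1.3],0],[-0.9,[-0.2,0.3,-2.3],0],[-0.9,[-0.6,0.9,-3.3],0],[-0.9,[-1.2,1.8,-4.2],0],[-0.9,[-2,3.1,-4.8],0],[-0.9,[-2.8,4.4,-5],0],[-0.9,[-3.6,5.6,-5],0],[-0.9,[-4.4,6.8,-5],0],[-0.9,[-5,7.8,-5],0],[-0.9,[-5.4,8.4,-5],0],[-0.9,[-5.5,8.6,-5],0]]' 45
python3 -m creep '[[-0.9,[-0.2,0.3,0],0],[-0.9,[-0.6,0.9,0],0],[-0.9,[-1.2,1.9,0],0],[-0.9,[-1.9,3,0],0],[-0.9,[-2.7,4.2,0],0],[-0.9,[-3.5,5.4,0],0],[-0.9,[-4.2,6.5,0],0],[-0.9,[-4.8,7.5,0],0],[-0.9,[-5.2,8.1,0],0],[-0.9,[-5.4,8.4,0],0],[-0.9,[-5.5,8.5,0],0],[-0.9,[-5.5,8.5,0],0]]' 45
python3 d.py 490.5 59.2 202 -25.6
python3 - <<'E'
from h import *
a=manip.camera('scene'); t=manip.camera('top')
cv2.imwrite('pics/g.png',np.hstack([cv2.resize(a[130:310,250:420],(510,540),interpolation=2),cv2.copyMakeBorder(cv2.resize(t[130:310,200:480],(280,180)),0,360,0,0,0)])[:,:,::-1])
E
```

```text
clock: 13.15
eef_pos: [577.0, 112.7, 203.3]
eef_rot: [-3.141, -0.001, -0.447]
wrist_force: [-0.3, 1.5, -3.3]
finger_gap: 17.6
finger_force: 45.0
clock: 14.35
eef_pos: [491.3, 60.2, 202.5]
eef_rot: [-3.141, -0.0, -0.447]
wrist_force: [0.0, 0.2, -4.1]
finger_gap: 17.6
finger_force: 45.0
t 14.35 pos [491.26   60.176 202.5  ] rpy [-179.994   -0.007  -25.586] j6 2.065190552746052 gap 17.565750853935953 F [ 0.014  0.228 -4.094]
shift cm [-0.026  0.121  0.05 ] roll 0.002866781201692706
```

View pics/g.png

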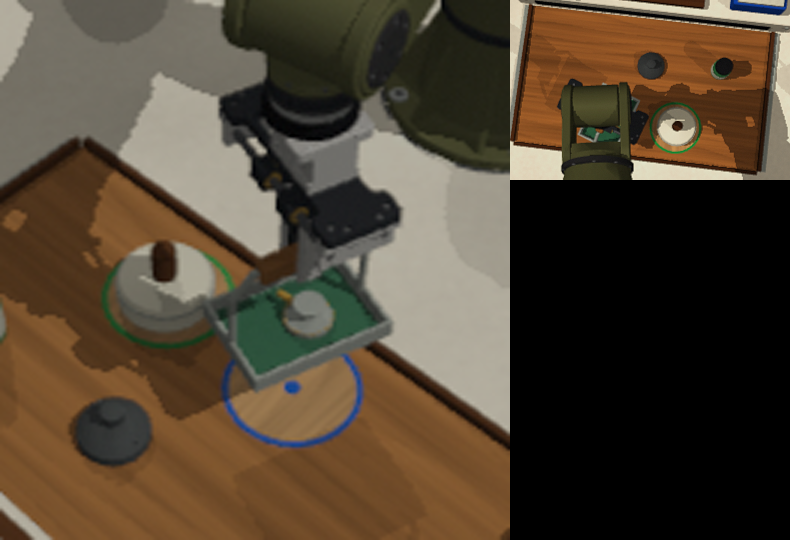

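The carrier hangs level over the blue ring with the chestpiece in the pan; the pan centre is at about (298,315) in the crop and the blue dot at (292,387). I'll hold it for 2.4 s, check the centre, then hand in.

```bash

python3 -c "
from h import *
print(w('scene',(250+297.5/3,130+315/3),130))"
python3 -m creep '[[-0.9,[0,0,0],0],[-0.9,[0,0,0],0],[-0.9,[0,0,0],0],[-0.9,[0,0,0],0],[-0.9,[0,0,0],0],[-0.9,[0,0,0],0],[-0.9,[0,0,0],0],[-0.9,[0,0,0],0],[-0.9,[0,0,0],0],[-0.9,[0,0,0],0],[-0.9,[0,0,0],0],[-0.9,[0,0,0],0]]'
python3 -m creep '[[-0.9,[0,0,0],0],[-0.9,[0,0,0],0],[-0.9,[0,0,0],0],[-0.9,[0,0,0],0],[-0.9,[0,0,0],0],[-0.9,[0,0,0],0],[-0.9,[0,0,0],0],[-0.9,[0,0,0],0],[-0.9,[0,0,0],0],[-0.9,[0,0,0],0],[-0.9,[0,0,0],0],[-0.9,[0,0,0],0]]'
```

```text
[493.99361024  64.5846205  130.        ]
clock: 15.65
eef_pos: [491.2, 60.1, 202.5]
eef_rot: [-3.142, 0.0, -0.447]
wrist_force: [0.4, -0.1, -3.7]
finger_gap: 17.0
finger_force: 45.0
clock: 16.85
eef_pos: [491.2, 60.1, 202.5]
eef_rot: [-3.142, -0.0, -0.447]
wrist_force: [-0.2, 0.1, -4.4]
finger_gap: 17.3
finger_force: 45.0
```

```bash
python3 -c "
from cell import manip
print(manip.sign_off())"
```

```text
the job is handed in; nothing more can be done
None
```

The job is handed in at about 17 s: the dish stands wholly inside the green ring, and the arm is holding the carrier still and level, chestpiece in the pan, about 10 cm above the tray and within about 6 mm of the blue ring's centre.

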